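Nip a re-glued notebook in the ratchet screw press

TASK

The freshly glued notebook lies in the small screw press, but the ratchet handle was last used to open the press. Throw the reversing pawl of the handle over to tighten (clockwise from above) without forcing it, then work the handle to and fro until the platen grips the notebook firmly; stop when the handle goes clearly stiff, because overtightening crushes the spine. Leave the press clamped with the pawl on tighten, let go of it, and leave the notebook and the other things on the table where they are.

Things in the scene. Friction and masses are not known exactly. Their poses are not given: they have to be found in the camera images.
- press: bench screw press, fixed to the table: bed 230 x 250 mm, its top 30 mm above the table; two columns at y = +-105 mm carry a bridge, top at 123 mm, column nuts up to 152 mm (they stop the handle). Origin on the table under the screw's axis, z up; its -x side is the front, where the handle points
- spindle_axis (a point): point on the vertical axis of screw, nut and handle, 140 mm above the table; axes as the press. The threaded screw stands out of the nut to about 200 mm above the table
- handle (a joint): swing of the ratchet handle about the spindle axis: 0 = to the front (press -x), positive = clockwise from above, the tightening sense (from the front the knob moves to press +y); -1.3 to 1.3 rad. A flat arm 19 mm wide, top 133 mm above the table. Takes about 2 N at the knob while the pawl only clicks; stays where it is left
- knob_mid (a point): middle of the handle's upright wooden knob, on its axis, 155 mm from the spindle axis, 165 mm above the table; 24 mm across, from 137 to 190 mm above the table. It spins on its pin, so it can be gripped from above and carried round the arc
- pawl (a joint): reversing pawl on the handle, a two-nosed rocker on the toothed nut: +0.31 rad = tighten (drives the nut clockwise from above, clicks on the way back), -0.31 = loosen; about 0.12 either way while a nose rides on a tooth. An over-centre spring throws it to either side of 0; 1 to 2 N at its pin flips it unless the handle is loading it
- pawl_button_mid (a point): middle of the upright pin by which the pawl is thrown: 11 mm across, free from 142 to 172 mm above the table (this point: 159), 82 mm from the spindle axis, above the arm; pawl pivot 46 mm from the spindle axis, pin radius 36 mm. For tighten push it about 22 mm across the arm, clockwise about the spindle (handle to the front: to press +y)
- pawl_button: the same steel pin; origin at its foot, 142 mm above the table. It stands no more than 20 N from the fingers
- platen: pressing plate 170 x 140 x 14 mm with the screw; origin under its centre. Comes down 15 mm per turn of the nut, starts 4 to 7 mm above the notebook (seldom one swing). Sideways force at the knob: some 8 N to turn the nut freely; as the platen bears it rises by 1.5 N per 100 N of clamp over 50 mm of knob travel: right is 3.5 N above free turning (230 N), 6 N above (400 N) is too much. Holds when let go
- notebook: thick notebook, 210 x 150 mm, 17 mm thick where the platen meets it, flat on the press bed under the platen; origin under its centre
- glue_spatula: wooden spatula, 227 x 36 x 10 mm, lying in front of the press under the sweep of its handle; origin under its middle
- tape_roll: roll of masking tape, 104 mm across, 24 mm high, lying flat; origin under its centre
- marker: felt marker, 147 x 17 x 17 mm, lying; origin under its middle
- grey_jar: short dye bottle with a wide cap, 65 mm across, 97 mm high; origin under its centre
- steel_cup: open steel cup, 70 mm across, 72 mm high; origin under its centre
- white_jar: small pigment jar with a screw lid, 52 mm across, 78 mm high; origin under its centre

How it is judged:
By the outcome, as a careful person would: the job done as asked, in the order asked, and still so for the second after the job is handed in, with the robot touching nothing.
It also fails if it takes over 72 s, if anything falls off the work surface, if the arm or the gripper's body presses on something with over 40 N, if the wrist force passes 120 N, or if a joint passes its speed limit or range.

ROBOT

A 6-joint arm with a two-finger parallel gripper is mounted at the origin on the work surface; the furniture and walls round the work are solid. World frame = base frame: x ahead of the robot, y to its left, z up, the work surface at z = 0. Lengths are in mm, angles in rad, forces in N, time in s.
With the tool pointing down it reaches from about 300 to 775 mm from the base axis. Payload 14.6 kg.
Tool frame: the origin (TCP) lies at the very end of the fingers, on their centre line; the grasp point (between the pads) lies 19 mm behind it; z points along the fingers, y is the direction in which the jaws open and shut (so a half turn about z gives the same grasp; the last joint's range is limited). The gripper opens to 94 mm and grips with 3 to 60 N. Pads are 16 mm wide; open, the fingers measure 119 mm over their backs; the gripper's body (75 mm by 177 mm) begins 78 mm behind the grasp point.
Start: joints at [-1.254, 0.3, 1.521, -0, 1.321, -0.067], TCP at [205.938, -509.979, 205.446] pointing down, gripper open.
Joint ranges: [-3.03, 3.03], [-0.79, 2.21], [0.23, 2.52], [-1.04, 4.18], [0, 3.07], [-2.55, 2.55]. Speed limits (rad/s): [2.22, 2.22, 2.57, 3.14, 3.14, 3.14].

INTERFACE

Orientations are given as [roll, pitch, yaw] about the fixed x, y, z axes, in that order (R = Rz(yaw) Ry(pitch) Rx(roll)).
In Python, from cell import manip gives the robot as it stands.
- The arm moves only by the shell command python3 -m pendant 'ROWS' [FORCE]. ROWS is JSON, a list of rows, each an object with "claw": the finger opening in m, from 0 to 0.094; "delta_pos": the shift along the tool's x, y, z in m, a list of three; "rotation": the turn, a rotation vector about the tool's x, y, z in rad, a list of three. A call has 1 to 10 rows; each row is the pose to reach, as a shift and turn from the pose measured when the call began, along the tool's axes at that moment; what a row does not reach only later rows make up. A row lasts 1/8 s, in which the tool goes at most 62.5 mm and 10.7 degrees, less where a joint would pass 70% of its speed; a pose out of reach is approached as far as the arm can. A call with a gripper value outside its range is refused whole. The fingers move at their own pace and stop on an object; FORCE is the grip in N (left out, the last holds). Time passes only in rows, so rows that repeat a pose let the fingers close. It gives the time, the measured TCP pose, the force and the opening at its end, in the units of the state.
- manip.read_state(): the state, without advancing time (a new reading comes with each control period).
- manip.camera(name): name is "scene" or "top" or "wrist"; returns the picture (384x512x3 uint8, red, green, blue); there is no depth.
- manip.camera_model(name): a dict with "fx", "fy", "cx", "cy" (pixels), "cam_to_world" (4x4, takes a point from camera to world coordinates); the wrist camera has in their place "T_tool_cam" (4x4, takes a point from camera to tool coordinates, whose origin is the TCP and whose axes are the flange's). Camera axes: x right, y up, looking along -z (the intrinsics and any distortion apply to the point x, -y, -z); pixel columns grow to the right and rows downward; lengths in mm; the calibration is good to about 2 mm. A picture is of the moment at which its call begins: read the wrist's pose just before it. camera_model takes no time and is no camera call.
- manip.sign_off(): hands the job in, once; it reports no verdict.
The state is a dict: "clock": time; "joints": joint angles; "qd": joint speeds; "effort": joint torques, N m; "eef_pos": TCP position; "eef_rot": TCP orientation; "wrist_force": force on the tool from outside, world axes, zero at the start; "moment": the same for the moment, N m; "finger_gap": finger opening in mm.
Only numpy, scipy, OpenCV 4.12 (cv2) and the standard library are available. Lean on these libraries where they do the work, as an engineer would, in place of code of your own. Each camera call takes 0.05 s, during which the arm holds its last target.

## Working session

There is one attempt and no reset: what is moved stays moved. The work goes in short steps, Python scripts to look and compute and a shell command to move; the robot and the scene stay as the last step left them, time stands still between calls to the robot, and variables do not carry over. Pictures are saved under pics/ and viewed, and the job is handed in when it is done.

```bash
ls; mkdir -p pics; python3 - <<'E'
from cell import manip
import cv2,json
s=manip.read_state();print(s)
for n in("scene","top"):
    im=manip.camera(n);cv2.imwrite(f"pics/{n}0.png",im[:,:,::-1]);m=manip.camera_model(n);print(n,m)
print(manip.camera_model("wrist"))
E
```

```text
pics
{'clock': 0.0, 'joints': array([-1.25362279e+00,  3.00496259e-01,  1.52155498e+00, -2.19213573e-06,
        1.32073016e+00, -6.65810552e-02]), 'qd': array([ 0.00123986, -0.00021173, -0.0018702 , -0.00143377,  0.0005402 ,
        0.00070283]), 'effort': array([-5.46589145e-04, -5.31802046e+01, -3.52736986e+01,  7.07854866e-02,
        2.43411813e-02, -9.38010339e-05]), 'eef_pos': array([ 205.84742538, -509.74507287,  204.88358061]), 'eef_rot': array([-3.14040640e+00, -7.69709391e-05,  3.83755093e-01]), 'wrist_force': array([-0.50445038, -0.29282756, -1.16138527]), 'moment': array([ 0.0071232 , -0.03944753, -0.03117947]), 'finger_gap': 93.78739296070516}
scene {'fx': 351.58214224740715, 'fy': 351.58214224740715, 'cx': 260.64343150481074, 'cy': 192.2768548048227, 'cam_to_world': array([[-5.53322912e-01,  4.75395275e-01, -6.83983251e-01,
        -4.04548475e+02],
       [-8.32862182e-01, -3.02739355e-01,  4.63345950e-01,
         6.43246430e+02],
       [ 1.32038274e-02,  8.26043713e-01,  5.63451367e-01,
         8.77540152e+02],
       [ 0.00000000e+00,  0.00000000e+00,  0.00000000
[... 254 characters left out ...]
776401e-01,  6.49433388e-02, -1.49872045e-02,
        -8.41634329e-01],
       [-1.50771336e-03,  2.02813016e-01,  9.79216323e-01,
         1.52718566e+03],
       [ 0.00000000e+00,  0.00000000e+00,  0.00000000e+00,
         1.00000000e+00]])}
{'fx': 345.5110749200753, 'fy': 345.5110749200753, 'cx': 254.4385812220681, 'cy': 196.1320988668735, 'T_tool_cam': array([[ 2.87873825e-04,  9.59879286e-01,  2.80413396e-01,
         8.13454401e+01],
       [ 9.99999958e-01, -2.72121996e-04, -9.51079567e-05,
        -1.09435619e+00],
       [-1.49855044e-05,  2.80413412e-01, -9.59879325e-01,
        -1.79980412e+02],
       [ 0.00000000e+00,  0.00000000e+00,  0.00000000e+00,
         1.00000000e+00]])}
```

View pics/scene0.png

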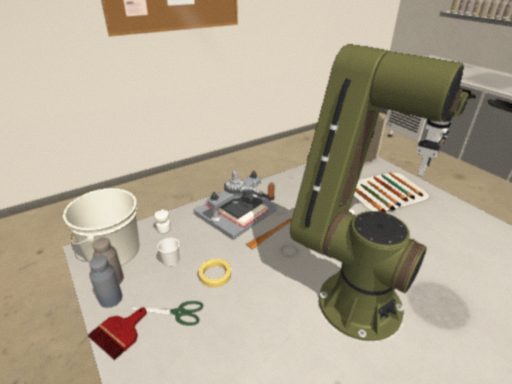

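View pics/top0.png

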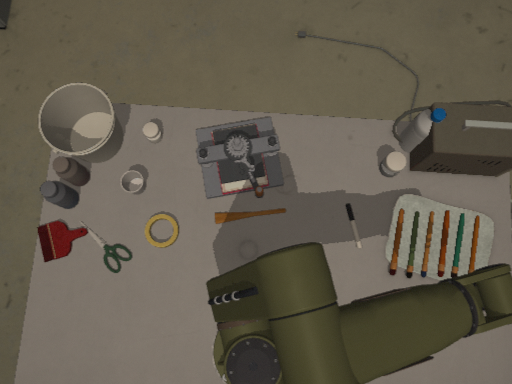

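```bash
python3 - <<'E'
import cv2
im=cv2.imread("pics/top0.png");cv2.imwrite("pics/top0c.png",cv2.resize(im[30:230,150:400],None,fx=3.2,fy=3,interpolation=cv2.INTER_CUBIC))
im=cv2.imread("pics/scene0.png");cv2.imwrite("pics/scene0c.png",cv2.resize(im[100:300,150:400],None,fx=3.2,fy=3,interpolation=cv2.INTER_CUBIC))
E
```

```text
(no output)
```

View pics/top0c.png

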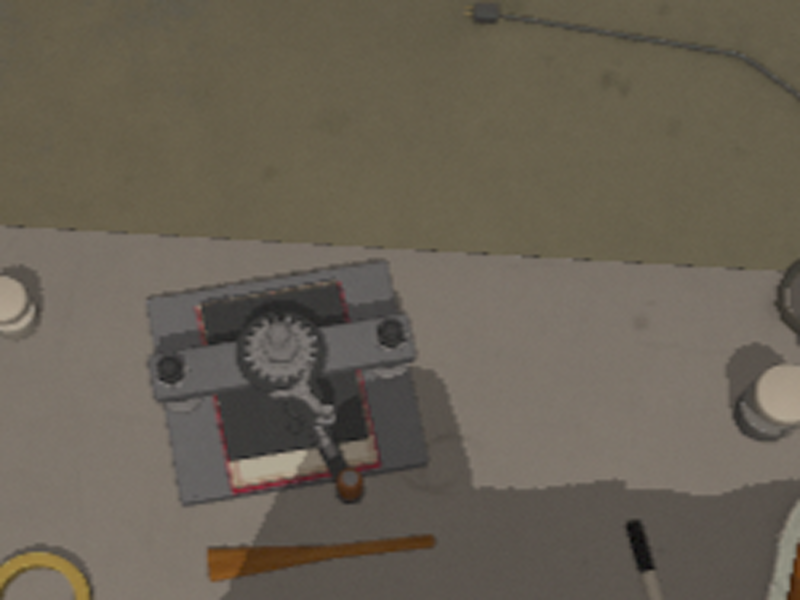

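The top crop shows the press with the gear near crop (280,345), nuts at (170,369) and (390,333), the knob at (349,482), and the pin at about (325,410). The handle sits front-right of the press. Next I'll measure these points.

```bash
cat > h.py <<'E'
import numpy as np, cv2
from cell import manip
def ray(n,u,v,T=None):
    m=manip.camera_model(n); C=m["cam_to_world"] if T is None else T@m["T_tool_cam"]
    d=C[:3,:3]@np.array([(u-m["cx"])/m["fx"],-(v-m["cy"])/m["fy"],-1]); return C[:3,3],d
def atz(n,u,v,z,T=None):
    o,d=ray(n,u,v,T); return o+d*(z-o[2])/d[2]
def proj(n,P,T=None):
    m=manip.camera_model(n); C=m["cam_to_world"] if T is None else T@m["T_tool_cam"]
    p=np.linalg.inv(C)@np.r_[P,1]; return m["cx"]+m["fx"]*p[0]/-p[2], m["cy"]-m["fy"]*p[1]/-p[2]
def Rrpy(r):
    from scipy.spatial.transform import Rotation as R
    return R.from_euler('xyz',r).as_matrix()
def tool(s):
    T=np.eye(4);T[:3,:3]=Rrpy(s["eef_rot"]);T[:3,3]=s["eef_pos"];return T
E
python3 - <<'E'
from h import *
np.set_printoptions(precision=1,suppress=True)
for n,X,Y,z in [("nutL",170,369,150),("nutR",390,333,150),("screwtop",280,340,200),("knob",349,480,190),("pin",326,408,172),("bedBL",148,297,30),("bedBR",387,261,30),("bedFR",427,464,30),("bedFL",185,502,30)]:
    print(n,atz("top",150+X/3.2,30+Y/3,z))
E
```

```text
nutL [563.8 189.3 150. ]
nutR [614.1 -11.1 150. ]
screwtop [585.1  86.9 200. ]
knob [455.4  16.5 190. ]
pin [528.2  42.2 172. ]
bedBL [675.7 235.4  30. ]
bedBR [732.7  -4.   30. ]
bedFR [510.  -57.3  30. ]
bedFL [453.4 178.2  30. ]
```

View pics/scene0c.png

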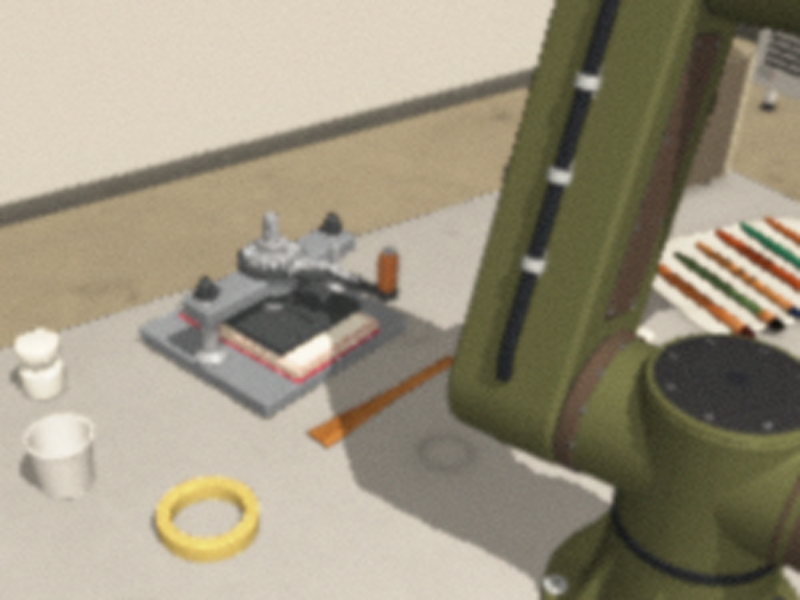

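```bash
python3 -m pendant '[{"claw":0.094,"delta_pos":[0.04,-0.03,-0.05],"rotation":[0,0,0]},{"claw":0.09,"delta_pos":[0.08,-0.065,-0.095],"rotation":[0,0,0]},{"claw":0.06,"delta_pos":[0.125,-0.1,-0.095],"rotation":[0,0,0]},{"claw":0.03,"delta_pos":[0.17,-0.14,-0.095],"rotation":[0,0,0]},{"claw":0.0,"delta_pos":[0.22,-0.178,-0.095],"rotation":[0,0,0]},{"claw":0.0,"delta_pos":[0.27,-0.218,-0.095],"rotation":[0,0,0]},{"claw":0.0,"delta_pos":[0.32,-0.259,-0.095],"rotation":[0,0,-0.04]},{"claw":0.0,"delta_pos":[0.37,-0.3,-0.095],"rotation":[0,0,-0.08]},{"claw":0.0,"delta_pos":[0.42,-0.34,-0.095],"rotation":[0,0,-0.11]},{"claw":0.0,"delta_pos":[0.471,-0.381,-0.095],"rotation":[0,0,-0.11]}]'; python3 - <<'E'
from h import *
s=manip.read_state();print(s)
im=manip.camera("wrist");cv2.imwrite("pics/w1.png",im[:,:,::-1]);T=tool(s);np.save("T1.npy",T)
im=manip.camera("top");cv2.imwrite("pics/top1.png",im[:,:,::-1])
E
```

```text
clock: 1.35
eef_pos: [493.3, 8.9, 300.3]
eef_rot: [-3.141, -0.0, 0.494]
wrist_force: [1.0, -1.5, 1.2]
finger_gap: 13.6
{'clock': 1.35, 'joints': array([-5.67442946e-02,  1.14541547e-01,  1.52535377e+00,  8.82954487e-04,
        1.50209939e+00,  1.01959266e+00]), 'qd': array([ 9.59666412e-01,  5.38702093e-01, -5.81625045e-01,  8.67295167e-04,
        3.71901741e-02,  9.71004099e-01]), 'effort': array([-5.29510573e+00, -4.97380400e+01, -3.25736332e+01,  2.03047413e-01,
        2.54825529e-03, -2.19637983e+00]), 'eef_pos': array([493.2791269 ,   8.87692518, 300.28587061]), 'eef_rot': array([-3.14063169e+00, -1.18775984e-04,  4.94398526e-01]), 'wrist_force': array([ 1.00416662, -1.48667418,  1.21409516]), 'moment': array([-0.07563479, -0.081903  , -0.04407994]), 'finger_gap': 13.625382937698669}
```

View pics/w1.png

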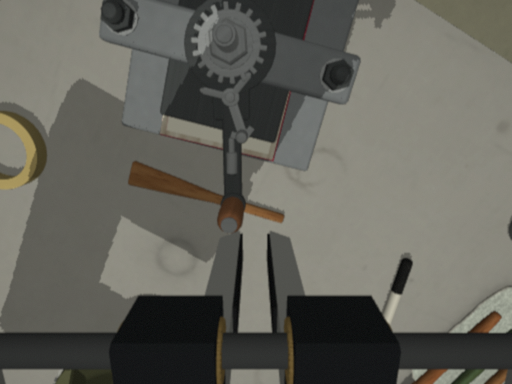

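The wrist view shows the knob top at about (229,225), the pin at (242,135), the pawl pivot at (231,98), the screw top at (226,33) and the nuts at (119,12) and (338,73). I'll zoom in and measure.

```bash
python3 - <<'E'
from h import *
np.set_printoptions(precision=1,suppress=True)
im=cv2.imread("pics/w1.png");cv2.imwrite("pics/w1c.png",cv2.resize(im[0:240,130:350],None,fx=3.2,fy=2.5,interpolation=cv2.INTER_CUBIC))
s=manip.read_state();print(s["clock"],s["eef_pos"],s["finger_gap"])
T=np.load("T1.npy")
for n,u,v,z in [("nutL",119,11,152),("nutR",339,73,152),("screw",226,32,200),("knob",229,225,190),("pin",243,133,172),("pivot",231,98,145)]: print(n,atz("wrist",u,v,z,T))
E
```

```text
1.45 [493.9  11.1 299.4] 5.355890491795384
nutL [570.2 183.6 152. ]
nutR [617.2  -9.  152. ]
screw [594.   88.6 200. ]
knob [455.2  15.7 190. ]
pin [531.4  42.3 172. ]
pivot [551.8  66.8 145. ]
```

View pics/w1c.png

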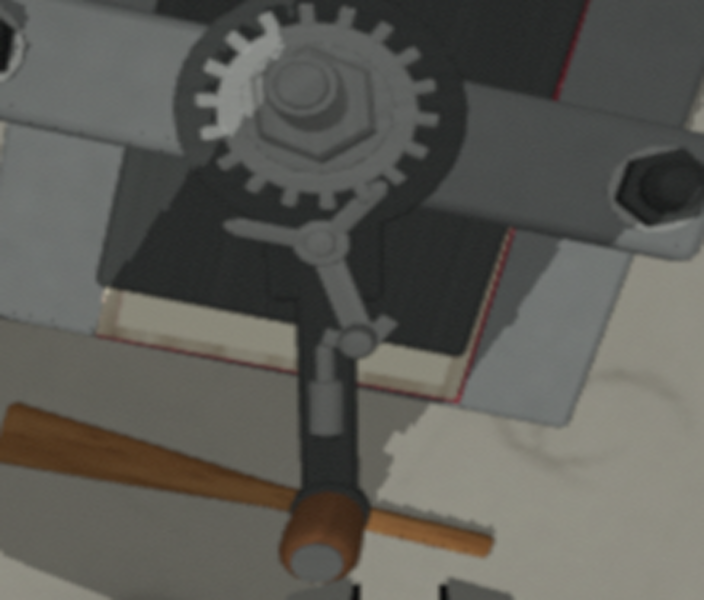

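```bash
python3 -m pendant '[{"claw":0.0,"delta_pos":[0.044,0.019,0.02],"rotation":[0,0,0]},{"claw":0.0,"delta_pos":[0.044,0.019,0.06],"rotation":[0,0,0]},{"claw":0.0,"delta_pos":[0.044,0.019,0.1],"rotation":[0,0,0]},{"claw":0.0,"delta_pos":[0.044,0.019,0.13],"rotation":[0,0,0]},{"claw":0.0,"delta_pos":[0.044,0.019,0.147],"rotation":[0,0,0]},{"claw":0.0,"delta_pos":[0.044,0.019,0.147],"rotation":[0,0,0]}]'; python3 - <<'E'
from h import *
s=manip.read_state();print(s["eef_pos"],s["finger_gap"])
T=tool(s);np.save("T2.npy",T)
im=manip.camera("wrist");cv2.imwrite("pics/w2.png",im[:,:,::-1])
E
```

```text
clock: 2.2
eef_pos: [541.0, 15.4, 151.9]
eef_rot: [-3.139, 0.002, 0.499]
wrist_force: [0.5, 0.6, 0.5]
finger_gap: 0.5
[541.0326394   15.43324105 151.88512612] 0.49357172703819263
```

View pics/w2.png

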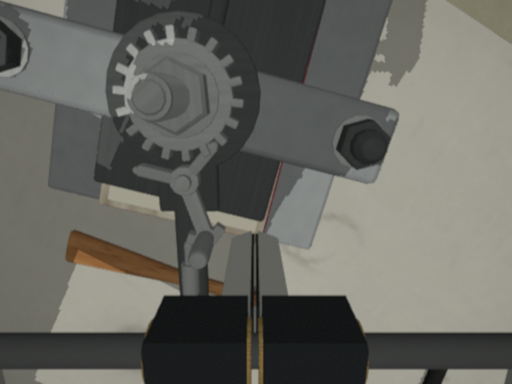

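The pin is about 25 mm left of the closed fingers and at the same radius, at (203,245). I'll push in small steps.

```bash
python3 -m pendant '[{"claw":0.0,"delta_pos":[0,-0.004,0],"rotation":[0,0,0]},{"claw":0.0,"delta_pos":[0,-0.008,0],"rotation":[0,0,0]},{"claw":0.0,"delta_pos":[0,-0.012,0],"rotation":[0,0,0]},{"claw":0.0,"delta_pos":[0,-0.016,0],"rotation":[0,0,0]},{"claw":0.0,"delta_pos":[0,-0.02,0],"rotation":[0,0,0]}]'; python3 - <<'E'
from h import *
s=manip.read_state();print(s["eef_pos"],s["wrist_force"])
im=manip.camera("wrist");cv2.imwrite("pics/w3.png",im[:,:,::-1])
E
```

```text
clock: 2.88
eef_pos: [531.9, 33.1, 153.1]
eef_rot: [-3.14, 0.0, 0.499]
wrist_force: [0.6, -2.4, 1.0]
finger_gap: 0.4
[531.87423369  33.14143308 153.07875712] [ 0.57616382 -2.39417291  0.96918944]
```

View pics/w3.png

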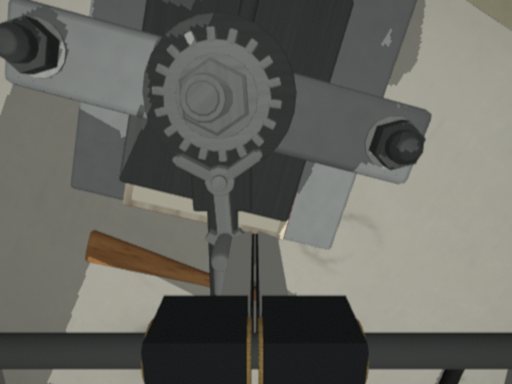

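The pawl is now about centred, with the pivot at (219,183) and the pin near (220,255), under about 2.5 N. I'll keep pushing.

```bash
python3 -m pendant '[{"claw":0.0,"delta_pos":[0,-0.004,0],"rotation":[0,0,0]},{"claw":0.0,"delta_pos":[0,-0.008,0],"rotation":[0,0,0]},{"claw":0.0,"delta_pos":[0,-0.01,0],"rotation":[0,0,0]}]'; python3 - <<'E'
from h import *
s=manip.read_state();print(s["eef_pos"],s["wrist_force"])
im=manip.camera("wrist");cv2.imwrite("pics/w4.png",im[:,:,::-1])
E
```

```text
clock: 3.3
eef_pos: [527.0, 42.4, 153.1]
eef_rot: [-3.14, 0.0, 0.499]
wrist_force: [2.3, -3.6, -0.6]
finger_gap: 0.1
[526.95387233  42.38102974 153.07885354] [ 2.33903299 -3.61023006 -0.63716424]
```

View pics/w4.png

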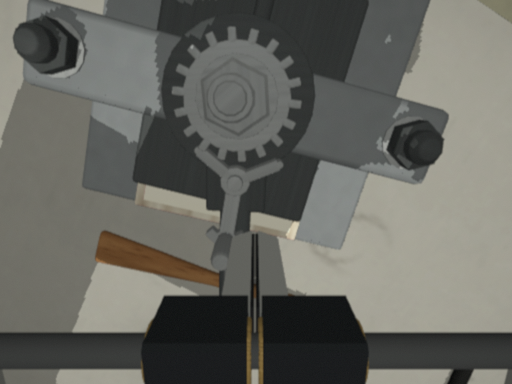

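The pawl has passed over to the tighten side, with its left nose at (207,155) against the gear. I'll back off, rise and look.

```bash
python3 -m pendant '[{"claw":0.0,"delta_pos":[0,0.015,0],"rotation":[0,0,0]},{"claw":0.0,"delta_pos":[0,0.03,-0.02],"rotation":[0,0,0]},{"claw":0.0,"delta_pos":[-0.02,0.03,-0.06],"rotation":[0,0,0]},{"claw":0.02,"delta_pos":[-0.06,0.02,-0.1],"rotation":[0,0,0]},{"claw":0.04,"delta_pos":[-0.08,0.0,-0.1],"rotation":[0,0,0]},{"claw":0.056,"delta_pos":[-0.08,0.0,-0.1],"rotation":[0,0,0]}]'; python3 - <<'E'
from h import *
np.set_printoptions(precision=1,suppress=True)
s=manip.read_state();print(s["eef_pos"],s["eef_rot"],s["wrist_force"])
T=tool(s);np.save("T5.npy",T)
im=manip.camera("wrist");cv2.imwrite("pics/w5.png",cv2.resize(im[:,:,::-1],None,fx=1.5,fy=1.5))
E
```

```text
clock: 4.1
eef_pos: [456.3, 3.7, 253.9]
eef_rot: [-3.14, -0.001, 0.499]
wrist_force: [0.5, 0.2, 0.2]
finger_gap: 27.3
[456.3   3.7 253.9] [-3.1 -0.   0.5] [0.5 0.2 0.2]
```

View pics/w5.png

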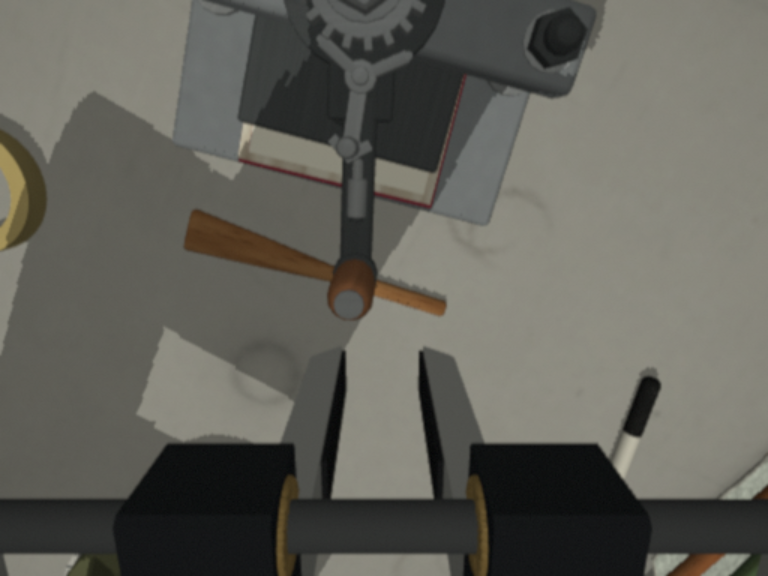

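The pin at (347,148) has moved to the left of the arm line, from pivot (360,75) to knob (352,290), and the left nose is on the gear. The pawl is on the tighten side, probably riding a tooth. Next is the exact knob position.

```bash
python3 - <<'E'
from h import *
np.set_printoptions(precision=1,suppress=True)
T=np.load("T5.npy")
k=atz("wrist",348/1.5,303/1.5,190,T);p=atz("wrist",347/1.5,147/1.5,172,T);print(k,p)
s=manip.read_state();x=tool(s);print(s["eef_pos"],s["finger_gap"])
print(np.linalg.inv(x)@np.r_[k[:2],156,1])
A=np.array([591.,89]);d=k[:2]-A;print(np.hypot(*d),np.arctan2(-d[1],-d[0]))
d=p[:2]-A;print(np.hypot(*d),np.arctan2(-d[1],-d[0]))
E
```

```text
[452.8  22.1 190. ] [517.5  57.7 172. ]
[457.    3.7 253.5] 31.13545854123716
[  5.1 -18.   97.6   1. ]
153.54117578095162 0.4508349933818241
79.89970844332626 0.4025999773172573
```

```bash
python3 -m pendant '[{"claw":0.056,"delta_pos":[0.005,-0.018,0],"rotation":[0,0,0]},{"claw":0.056,"delta_pos":[0.005,-0.018,0],"rotation":[0,0,0]},{"claw":0.056,"delta_pos":[0.005,-0.018,0.04],"rotation":[0,0,0]},{"claw":0.056,"delta_pos":[0.005,-0.018,0.08],"rotation":[0,0,0]},{"claw":0.056,"delta_pos":[0.005,-0.018,0.098],"rotation":[0,0,0]},{"claw":0.03,"delta_pos":[0.005,-0.018,0.098],"rotation":[0,0,0]},{"claw":0.01,"delta_pos":[0.005,-0.018,0.098],"rotation":[0,0,0]},{"claw":0.01,"delta_pos":[0.005,-0.018,0.098],"rotation":[0,0,0]},{"claw":0.01,"delta_pos":[0.005,-0.018,0.098],"rotation":[0,0,0]}]' 20; python3 - <<'E'
from h import *
np.set_printoptions(precision=2,suppress=True)
s=manip.read_state();print(s["eef_pos"],s["eef_rot"],s["wrist_force"],s["moment"],s["joints"])
im=manip.camera("wrist");cv2.imwrite("pics/w6.png",im[:,:,::-1])
E
```

```text
clock: 5.28
eef_pos: [453.2, 21.9, 156.3]
eef_rot: [-3.141, -0.002, 0.499]
wrist_force: [0.8, -0.5, 2.4]
finger_gap: 24.3
[453.16  21.9  156.25] [-3.14 -0.    0.5 ] [ 0.8  -0.49  2.39] [-0.16 -0.12 -0.02] [-0.03  0.13  1.84  0.    1.16  1.04]
```

View pics/w6.png

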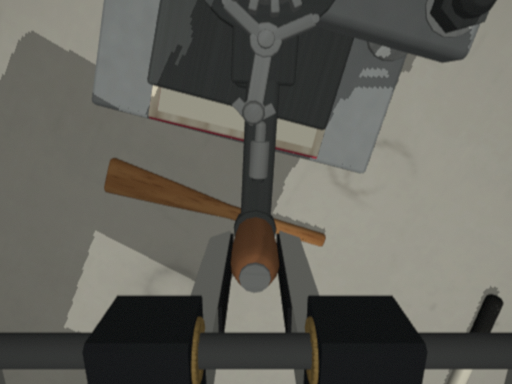

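The knob is gripped: the gap is 24.3 mm and it is centred between the fingers. I'll plan the arc.

```bash
cat > arc.py <<'E'
import sys
from h import *
# usage: arc.py dh n  [Ax Ay]
A=np.array([591.5,89.5]); YAW=0.238
def hang(p): d=p-A; return YAW-np.arctan2(-d[1],-d[0])
def stat():
    s=manip.read_state();p=s["eef_pos"][:2];d=(p-A);r=np.hypot(*d);e=d/r;t=np.array([e[1],-e[0]])
    f=s["wrist_force"][:2]
    return s,hang(p),r,-f@t,-f@e
if __name__=="__main__":
    s,h,r,ft,fr=stat()
    print("t %.2f h %.3f r %.1f z %.1f yaw %.3f Ftan %.2f Frad %.2f j6 %.2f"%(s["clock"],h,r,s["eef_pos"][2],s["eef_rot"][2],ft,fr,s["joints"][5]))
    if len(sys.argv)>1:
        dh=float(sys.argv[1]);n=int(sys.argv[2]);R=154.
        T=tool(s)
        for i in range(1,n+1):
            hi=h+dh*i/n; ph=YAW-hi
            P=np.r_[A-R*np.array([np.cos(ph),np.sin(ph)]),156.3]
            q=(T[:3,:3].T@(P-T[:3,3]))/1000
            yt=0.5-0.7*(hi+0.213); a=-(yt-s["eef_rot"][2])
            print("%d h=%.2f [%.4f,%.4f,%.4f] rz %.3f"%(i,hi,*q,a))
E
python3 arc.py 0.3 5; python3 arc.py 1.4 14
```

```text
t 5.33 h -0.217 r 154.0 z 156.3 yaw 0.499 Ftan 0.72 Frad 0.13 j6 1.04
1 h=-0.16 [0.0006,-0.0092,-0.0000] rz 0.038
2 h=-0.10 [0.0019,-0.0184,-0.0000] rz 0.080
3 h=-0.04 [0.0037,-0.0274,-0.0000] rz 0.122
4 h=0.02 [0.0060,-0.0364,-0.0000] rz 0.164
5 h=0.08 [0.0089,-0.0452,-0.0000] rz 0.206
t 5.33 h -0.217 r 154.0 z 156.3 yaw 0.499 Ftan 0.72 Frad 0.13 j6 1.04
1 h=-0.12 [0.0014,-0.0153,-0.0000] rz 0.066
2 h=-0.02 [0.0044,-0.0304,-0.0000] rz 0.136
3 h=0.08 [0.0089,-0.0452,-0.0000] rz 0.206
4 h=0.18 [0.0148,-0.0594,0.0000] rz 0.276
5 h=0.28 [0.0221,-0.0729,0.0000] rz 0.346
6 h=0.38 [0.0307,-0.0857,0.0001] rz 0.416
7 h=0.48 [0.0405,-0.0975,0.0001] rz 0.486
8 h=0.58 [0.0515,-0.1083,0.0001] rz 0.556
9 h=0.68 [0.0635,-0.1179,0.0001] rz 0.626
10 h=0.78 [0.0764,-0.1263,0.0002] rz 0.696
11 h=0.88 [0.0901,-0.1334,0.0002] rz 0.766
12 h=0.98 [0.1044,-0.1390,0.0002] rz 0.836
13 h=1.08 [0.1192,-0.1432,0.0003] rz 0.906
14 h=1.18 [0.1344,-0.1459,0.0003] rz 0.976
```

```bash
python3 -m pendant '[{"claw":0.01,"delta_pos":[0.0006,-0.009,0],"rotation":[0,0,0.038]},{"claw":0.01,"delta_pos":[0.0019,-0.0184,0],"rotation":[0,0,0.08]},{"claw":0.01,"delta_pos":[0.0037,-0.0274,0],"rotation":[0,0,0.122]},{"claw":0.01,"delta_pos":[0.006,-0.0364,0],"rotation":[0,0,0.164]},{"claw":0.01,"delta_pos":[0.0089,-0.0452,0],"rotation":[0,0,0.206]}]'; python3 arc.py 0.8 10;python3 - <<'E'
from h import *
im=manip.camera("wrist");cv2.imwrite("pics/w7.png",im[:,:,::-1])
E
```

```text
clock: 5.95
eef_pos: [439.6, 65.4, 156.4]
eef_rot: [3.141, -0.002, 0.292]
wrist_force: [3.6, -7.0, -3.7]
finger_gap: 24.0
t 5.95 h 0.080 r 153.8 z 156.4 yaw 0.292 Ftan 7.44 Frad 2.42 j6 1.34
1 h=0.16 [0.0020,-0.0122,0.0000] rz 0.053
2 h=0.24 [0.0051,-0.0241,0.0000] rz 0.109
3 h=0.32 [0.0091,-0.0357,0.0000] rz 0.165
4 h=0.40 [0.0141,-0.0470,0.0000] rz 0.221
5 h=0.48 [0.0199,-0.0578,0.0000] rz 0.277
6 h=0.56 [0.0266,-0.0682,0.0000] rz 0.333
7 h=0.64 [0.0341,-0.0779,0.0001] rz 0.389
8 h=0.72 [0.0423,-0.0871,0.0001] rz 0.445
9 h=0.80 [0.0513,-0.0956,0.0001] rz 0.501
10 h=0.88 [0.0609,-0.1033,0.0001] rz 0.557
```

View pics/w7.png

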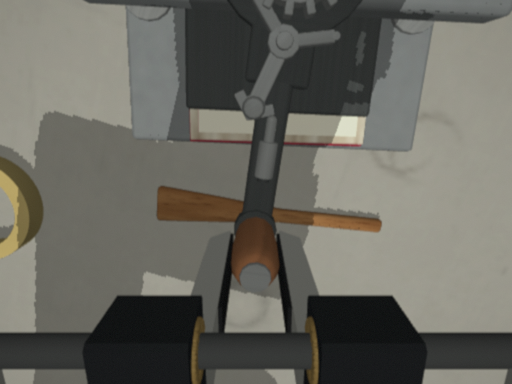

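The pawl now sits fully over to tighten, pin at (252,107), and Ftan of about 7.4 N shows it is driving the nut. Continuing the stroke.

```bash
python3 -m pendant '[{"claw":0.01,"delta_pos":[0.002,-0.0122,0],"rotation":[0,0,0.053]},{"claw":0.01,"delta_pos":[0.0051,-0.0241,0],"rotation":[0,0,0.109]},{"claw":0.01,"delta_pos":[0.0091,-0.0357,0],"rotation":[0,0,0.165]},{"claw":0.01,"delta_pos":[0.0141,-0.047,0],"rotation":[0,0,0.221]},{"claw":0.01,"delta_pos":[0.0199,-0.0578,0],"rotation":[0,0,0.277]}]'; python3 arc.py 0.6 8
```

```text
clock: 6.62
eef_pos: [442.2, 126.7, 156.4]
eef_rot: [3.14, -0.002, 0.011]
wrist_force: [3.6, -9.3, -2.5]
finger_gap: 24.1
t 6.62 h 0.482 r 153.9 z 156.4 yaw 0.011 Ftan 8.11 Frad 5.77 j6 1.76
1 h=0.56 [0.0032,-0.0111,0.0000] rz 0.050
2 h=0.63 [0.0073,-0.0219,0.0000] rz 0.102
3 h=0.71 [0.0123,-0.0323,0.0000] rz 0.155
4 h=0.78 [0.0180,-0.0423,0.0000] rz 0.207
5 h=0.86 [0.0244,-0.0519,0.0000] rz 0.260
6 h=0.93 [0.0316,-0.0610,0.0000] rz 0.312
7 h=1.01 [0.0394,-0.0695,0.0000] rz 0.365
8 h=1.08 [0.0478,-0.0774,0.0000] rz 0.417
```

```bash
sed -i 's/591.5,89.5/592.3,88.0/' arc.py; python3 arc.py 0.6 8
```

```text
t 6.62 h 0.490 r 155.0 z 156.4 yaw 0.011 Ftan 8.06 Frad 5.84 j6 1.76
1 h=0.57 [0.0044,-0.0108,0.0000] rz 0.056
2 h=0.64 [0.0086,-0.0215,0.0000] rz 0.108
3 h=0.72 [0.0136,-0.0319,0.0000] rz 0.161
4 h=0.79 [0.0194,-0.0419,0.0000] rz 0.213
5 h=0.87 [0.0260,-0.0514,0.0000] rz 0.266
6 h=0.94 [0.0332,-0.0604,0.0000] rz 0.318
7 h=1.02 [0.0411,-0.0689,0.0000] rz 0.371
8 h=1.09 [0.0495,-0.0767,0.0000] rz 0.423
```

```bash
python3 -m pendant '[{"claw":0.01,"delta_pos":[0.004,-0.0108,0],"rotation":[0,0,0.056]},{"claw":0.01,"delta_pos":[0.0086,-0.0215,0],"rotation":[0,0,0.108]},{"claw":0.01,"delta_pos":[0.0136,-0.0319,0],"rotation":[0,0,0.161]},{"claw":0.01,"delta_pos":[0.0194,-0.0419,0],"rotation":[0,0,0.213]}]'; python3 arc.py 0.4 5
```

```text
clock: 7.12
eef_pos: [459.9, 168.9, 156.2]
eef_rot: [3.139, 0.001, -0.204]
wrist_force: [-9.8, -3.8, 5.2]
finger_gap: 23.8
t 7.12 h 0.786 r 155.2 z 156.2 yaw -0.204 Ftan 8.33 Frad -6.36 j6 2.05
1 h=0.87 [0.0057,-0.0110,-0.0001] rz 0.052
2 h=0.95 [0.0112,-0.0220,-0.0002] rz 0.108
3 h=1.03 [0.0176,-0.0326,-0.0002] rz 0.164
4 h=1.11 [0.0248,-0.0426,-0.0002] rz 0.220
5 h=1.19 [0.0328,-0.0519,-0.0003] rz 0.276
```

```bash
sed -i 's/R=154\./R=155.2/' arc.py; python3 arc.py 0.4 5
```

```text
t 7.12 h 0.786 r 155.2 z 156.2 yaw -0.204 Ftan 8.33 Frad -6.36 j6 2.05
1 h=0.87 [0.0046,-0.0115,-0.0001] rz 0.052
2 h=0.95 [0.0102,-0.0226,-0.0002] rz 0.108
3 h=1.03 [0.0166,-0.0332,-0.0002] rz 0.164
4 h=1.11 [0.0239,-0.0433,-0.0002] rz 0.220
5 h=1.19 [0.0319,-0.0528,-0.0003] rz 0.276
```

```bash
python3 -m pendant '[{"claw":0.01,"delta_pos":[0.0046,-0.0115,0],"rotation":[0,0,0.052]},{"claw":0.01,"delta_pos":[0.0102,-0.0226,0],"rotation":[0,0,0.108]},{"claw":0.01,"delta_pos":[0.0166,-0.0332,0],"rotation":[0,0,0.164]},{"claw":0.01,"delta_pos":[0.0239,-0.0433,0],"rotation":[0,0,0.22]}]'; python3 arc.py -1.2 10;  python3 - <<'E'
from h import *
im=manip.camera("scene");cv2.imwrite("pics/s8.png",cv2.resize(im[100:300,150:400,::-1],None,fx=3,fy=3,interpolation=cv2.INTER_CUBIC))
E
```

```text
clock: 7.62
eef_pos: [491.3, 206.6, 156.2]
eef_rot: [3.137, 0.002, -0.425]
wrist_force: [-7.5, -1.4, 5.5]
finger_gap: 24.0
t 7.62 h 1.104 r 155.8 z 156.2 yaw -0.425 Ftan 6.64 Frad -3.83 j6 2.33
1 h=0.98 [-0.0064,0.0175,0.0000] rz -0.088
2 h=0.86 [-0.0112,0.0355,0.0001] rz -0.172
3 h=0.74 [-0.0138,0.0539,0.0002] rz -0.256
4 h=0.62 [-0.0142,0.0726,0.0003] rz -0.340
5 h=0.50 [-0.0123,0.0911,0.0003] rz -0.424
6 h=0.38 [-0.0082,0.1092,0.0004] rz -0.508
7 h=0.26 [-0.0020,0.1268,0.0005] rz -0.592
8 h=0.14 [0.0062,0.1435,0.0005] rz -0.676
9 h=0.02 [0.0164,0.1590,0.0006] rz -0.760
10 h=-0.10 [0.0284,0.1733,0.0006] rz -0.844
```

View pics/s8.png

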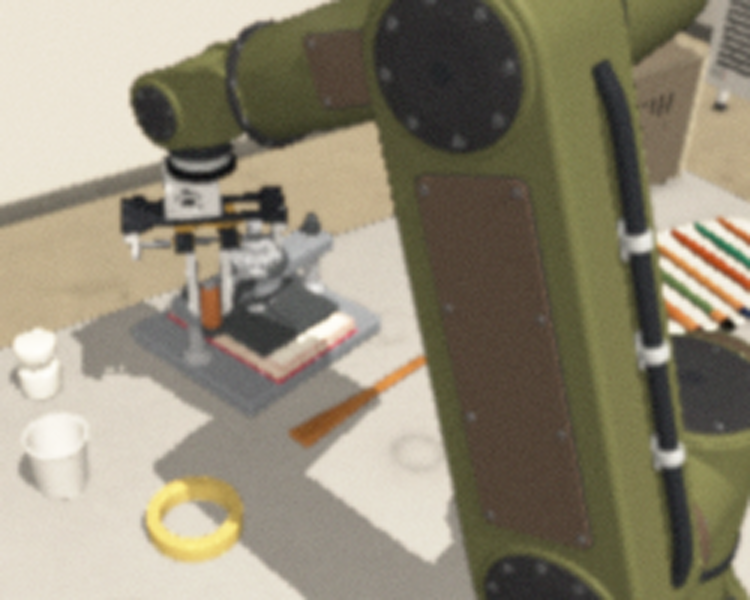

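The gripper is still holding the knob, beside the left column nut and clear of it. Now the back stroke, with the pawl clicking.

```bash
python3 -m pendant '[{"claw":0.01,"delta_pos":[-0.0064,0.0175,0],"rotation":[0,0,-0.088]},{"claw":0.01,"delta_pos":[-0.0112,0.0355,0],"rotation":[0,0,-0.172]},{"claw":0.01,"delta_pos":[-0.0138,0.0539,0],"rotation":[0,0,-0.256]},{"claw":0.01,"delta_pos":[-0.0142,0.0726,0],"rotation":[0,0,-0.34]},{"claw":0.01,"delta_pos":[-0.0123,0.0911,0],"rotation":[0,0,-0.424]},{"claw":0.01,"delta_pos":[-0.0082,0.1092,0],"rotation":[0,0,-0.508]},{"claw":0.01,"delta_pos":[-0.002,0.1268,0],"rotation":[0,0,-0.592]}]'; python3 arc.py -1.2 10
```

```text
clock: 8.55
eef_pos: [437.7, 92.6, 156.5]
eef_rot: [3.14, 0.003, 0.167]
wrist_force: [8.1, 5.1, -8.7]
finger_gap: 24.4
t 8.55 h 0.268 r 154.7 z 156.5 yaw 0.167 Ftan -5.33 Frad 7.97 j6 1.53
1 h=0.15 [-0.0030,0.0183,0.0002] rz -0.081
2 h=0.03 [-0.0033,0.0370,0.0003] rz -0.165
3 h=-0.09 [-0.0014,0.0555,0.0003] rz -0.249
4 h=-0.21 [0.0027,0.0736,0.0003] rz -0.333
5 h=-0.33 [0.0090,0.0911,0.0003] rz -0.417
6 h=-0.45 [0.0173,0.1078,0.0003] rz -0.501
7 h=-0.57 [0.0276,0.1233,0.0003] rz -0.585
8 h=-0.69 [0.0396,0.1375,0.0003] rz -0.669
9 h=-0.81 [0.0533,0.1502,0.0003] rz -0.753
10 h=-0.93 [0.0684,0.1611,0.0003] rz -0.837
```

```bash
python3 - <<'E'
import numpy as np
from scipy.optimize import least_squares
P=np.array([(453.2,21.9),(439.6,65.4),(442.2,126.7),(459.9,168.9),(491.3,206.6),(437.7,92.6)]);F=np.array([0,2.4,5.8,-6.4,-3.8,8])
for R in(154,155,156):
  g=lambda x:np.hypot(*(P-x[:2]).T)-R
  r=least_squares(g,[592,88]);print(R,r.x,r.fun.round(2))
E
python3 - <<'E'
from h import *
cv2.imwrite("pics/w9.png",manip.camera("wrist")[:,:,::-1])
E
```

```text
154 [591.65761071  89.55150455] [ 0.1  -0.04  0.01 -0.19  0.18 -0.01]
155 [592.72581881  89.32323952] [-0.04 -0.02  0.1  -0.16  0.05  0.06]
156 [593.79300434  89.09517498] [-0.17  0.    0.19 -0.13 -0.08  0.13]
```

View pics/w9.png

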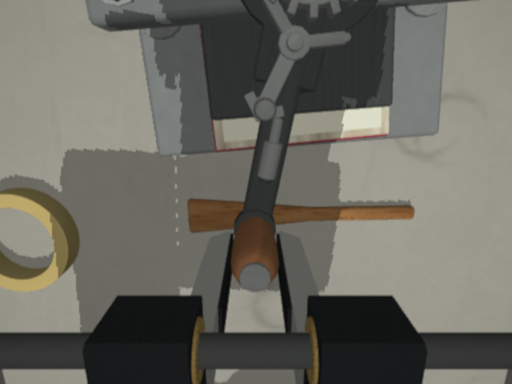

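The circle fits to about 0.1 mm with R=155 and axis (592.7,89.3). The pawl is still on tighten, so I'll continue back with the refined axis.

```bash
sed -i 's/592.3,88.0/592.7,89.3/;s/R=155.2/R=155.0/' arc.py; python3 arc.py -1.4 14
```

```text
t 8.60 h 0.250 r 155.0 z 156.4 yaw 0.171 Ftan 1.77 Frad 3.17 j6 1.53
1 h=0.15 [-0.0021,0.0154,0.0002] rz -0.075
2 h=0.05 [-0.0026,0.0308,0.0002] rz -0.145
3 h=-0.05 [-0.0015,0.0463,0.0003] rz -0.215
4 h=-0.15 [0.0011,0.0616,0.0003] rz -0.285
5 h=-0.25 [0.0052,0.0765,0.0003] rz -0.355
6 h=-0.35 [0.0107,0.0910,0.0003] rz -0.425
7 h=-0.45 [0.0177,0.1048,0.0003] rz -0.495
8 h=-0.55 [0.0261,0.1179,0.0003] rz -0.565
9 h=-0.65 [0.0356,0.1300,0.0003] rz -0.635
10 h=-0.75 [0.0464,0.1412,0.0003] rz -0.705
11 h=-0.85 [0.0582,0.1512,0.0003] rz -0.775
12 h=-0.95 [0.0710,0.1600,0.0003] rz -0.845
13 h=-1.05 [0.0846,0.1675,0.0003] rz -0.915
14 h=-1.15 [0.0988,0.1735,0.0003] rz -0.985
```

```bash
python3 -m pendant '[{"claw":0.01,"delta_pos":[-0.0021,0.0154,0],"rotation":[0,0,-0.075]},{"claw":0.01,"delta_pos":[-0.0026,0.0308,0],"rotation":[0,0,-0.145]},{"claw":0.01,"delta_pos":[-0.0015,0.0463,0],"rotation":[0,0,-0.215]},{"claw":0.01,"delta_pos":[0.0011,0.0616,0],"rotation":[0,0,-0.285]},{"claw":0.01,"delta_pos":[0.0052,0.0765,0],"rotation":[0,0,-0.355]},{"claw":0.01,"delta_pos":[0.0107,0.091,0],"rotation":[0,0,-0.425]},{"claw":0.01,"delta_pos":[0.0177,0.1048,0],"rotation":[0,0,-0.495]},{"claw":0.01,"delta_pos":[0.0261,0.1179,0],"rotation":[0,0,-0.565]},{"claw":0.01,"delta_pos":[0.0356,0.13,0],"rotation":[0,0,-0.635]}]'; python3 arc.py -0.5 5
```

```text
clock: 9.72
eef_pos: [494.7, -31.2, 156.4]
eef_rot: [-3.141, 0.004, 0.808]
wrist_force: [0.5, 2.6, -2.8]
finger_gap: 24.1
t 9.72 h -0.650 r 155.3 z 156.4 yaw 0.808 Ftan -1.20 Frad 2.35 j6 0.63
1 h=-0.75 [0.0023,0.0153,0.0001] rz -0.068
2 h=-0.85 [0.0058,0.0304,0.0000] rz -0.138
3 h=-0.95 [0.0108,0.0451,-0.0000] rz -0.208
4 h=-1.05 [0.0173,0.0592,-0.0000] rz -0.278
5 h=-1.15 [0.0251,0.0725,-0.0001] rz -0.348
```

```bash
python3 -m pendant '[{"claw":0.01,"delta_pos":[0.0023,0.0153,0],"rotation":[0,0,-0.068]},{"claw":0.01,"delta_pos":[0.0058,0.0304,0],"rotation":[0,0,-0.138]},{"claw":0.01,"delta_pos":[0.0108,0.0451,0],"rotation":[0,0,-0.208]},{"claw":0.01,"delta_pos":[0.0173,0.0592,0],"rotation":[0,0,-0.278]},{"claw":0.01,"delta_pos":[0.0251,0.0725,0],"rotation":[0,0,-0.348]}]'; python3 arc.py 1.0 10;  python3 - <<'E'
from h import *
cv2.imwrite("pics/w10.png",manip.camera("wrist")[:,:,::-1])
E
```

```text
clock: 10.35
eef_pos: [564.6, -63.7, 156.3]
eef_rot: [-3.139, 0.004, 1.158]
wrist_force: [-2.0, -0.6, 3.8]
finger_gap: 23.8
t 10.35 h -1.151 r 155.5 z 156.3 yaw 1.158 Ftan -1.85 Frad -0.98 j6 0.24
1 h=-1.05 [-0.0023,-0.0154,0.0001] rz 0.071
2 h=-0.95 [-0.0035,-0.0308,0.0001] rz 0.141
3 h=-0.85 [-0.0032,-0.0463,0.0001] rz 0.211
4 h=-0.75 [-0.0014,-0.0617,0.0002] rz 0.281
5 h=-0.65 [0.0020,-0.0768,0.0002] rz 0.351
6 h=-0.55 [0.0068,-0.0915,0.0002] rz 0.421
7 h=-0.45 [0.0131,-0.1057,0.0002] rz 0.491
8 h=-0.35 [0.0208,-0.1191,0.0003] rz 0.561
9 h=-0.25 [0.0298,-0.1317,0.0003] rz 0.631
10 h=-0.15 [0.0400,-0.1434,0.0002] rz 0.701
```

View pics/w10.png

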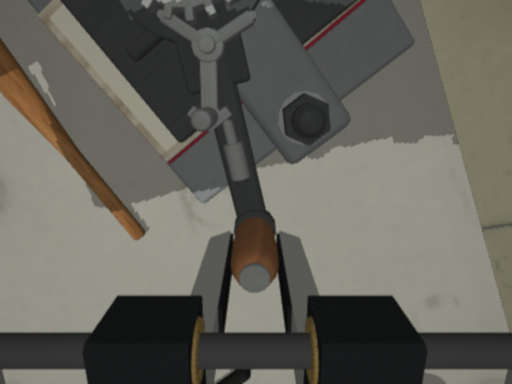

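```bash
python3 -m pendant '[{"claw":0.01,"delta_pos":[-0.0023,-0.0154,0],"rotation":[0,0,0.071]},{"claw":0.01,"delta_pos":[-0.0035,-0.0308,0],"rotation":[0,0,0.141]},{"claw":0.01,"delta_pos":[-0.0032,-0.0463,0],"rotation":[0,0,0.211]},{"claw":0.01,"delta_pos":[-0.0014,-0.0617,0],"rotation":[0,0,0.281]},{"claw":0.01,"delta_pos":[0.002,-0.0768,0],"rotation":[0,0,0.351]}]'; python3 arc.py; python3 - <<'E'
from h import *
for i in range(3):
    manip.camera("wrist"); import arc; s,h,r,ft,fr=arc.stat();print(h,ft,fr,s["moment"])
E
python3 arc.py 0.3 4
```

```text
clock: 11.02
eef_pos: [495.9, -32.0, 156.4]
eef_rot: [3.14, 0.005, 0.807]
wrist_force: [5.6, -5.2, -4.3]
finger_gap: 24.2
t 11.03 h -0.660 r 155.2 z 156.4 yaw 0.807 Ftan 7.62 Frad -0.52 j6 0.63
-0.649923100009365 2.147217867551666 -4.383103114161495 [-0.8789847   0.08856056  0.02781307]
-0.6536193159407035 2.4197392483235753 -5.532049586757025 [-1.02619575  0.27615989  0.03152731]
-0.6562925656413185 2.412782078371693 -6.0425677738591945 [-1.06371425  0.31003085 -0.00306916]
t 11.18 h -0.656 r 155.1 z 156.4 yaw 0.811 Ftan 2.41 Frad -6.04 j6 0.63
1 h=-0.58 [-0.0004,-0.0116,0.0001] rz 0.053
2 h=-0.51 [-0.0001,-0.0232,0.0001] rz 0.106
3 h=-0.43 [0.0011,-0.0348,0.0001] rz 0.158
4 h=-0.36 [0.0032,-0.0462,0.0001] rz 0.211
```

```bash
python3 -m pendant '[{"claw":0.01,"delta_pos":[-0.0004,-0.0116,0],"rotation":[0,0,0.053]},{"claw":0.01,"delta_pos":[-0.0001,-0.0232,0],"rotation":[0,0,0.106]},{"claw":0.01,"delta_pos":[0.0011,-0.0348,0],"rotation":[0,0,0.158]},{"claw":0.01,"delta_pos":[0.0032,-0.0462,0],"rotation":[0,0,0.211]}]'; python3 arc.py 0.24 4
```

```text
clock: 11.68
eef_pos: [464.5, 2.0, 156.4]
eef_rot: [3.14, 0.005, 0.599]
wrist_force: [4.2, -6.5, -4.4]
finger_gap: 24.1
t 11.68 h -0.360 r 155.1 z 156.4 yaw 0.599 Ftan 7.73 Frad -0.19 j6 0.90
1 h=-0.30 [0.0004,-0.0093,0.0001] rz 0.038
2 h=-0.24 [0.0012,-0.0186,0.0000] rz 0.080
3 h=-0.18 [0.0026,-0.0277,0.0000] rz 0.122
4 h=-0.12 [0.0046,-0.0368,-0.0000] rz 0.164
```

```bash
python3 -m pendant '[{"claw":0.01,"delta_pos":[0.0004,-0.0093,0],"rotation":[0,0,0.038]},{"claw":0.01,"delta_pos":[0.0012,-0.0186,0],"rotation":[0,0,0.08]},{"claw":0.01,"delta_pos":[0.0026,-0.0277,0],"rotation":[0,0,0.122]},{"claw":0.01,"delta_pos":[0.0046,-0.0368,0],"rotation":[0,0,0.164]}]'; python3 arc.py 0.24 4
```

```text
clock: 12.18
eef_pos: [447.7, 34.4, 156.3]
eef_rot: [3.138, 0.005, 0.434]
wrist_force: [1.9, -7.6, -2.7]
finger_gap: 24.0
t 12.18 h -0.124 r 155.0 z 156.3 yaw 0.434 Ftan 7.74 Frad -0.90 j6 1.14
1 h=-0.06 [0.0010,-0.0092,-0.0000] rz 0.039
2 h=-0.00 [0.0025,-0.0184,-0.0001] rz 0.081
3 h=0.06 [0.0045,-0.0275,-0.0001] rz 0.123
4 h=0.12 [0.0071,-0.0364,-0.0002] rz 0.165
```

```bash
python3 -m pendant '[{"claw":0.01,"delta_pos":[0.001,-0.0092,0],"rotation":[0,0,0.039]},{"claw":0.01,"delta_pos":[0.0025,-0.0184,0],"rotation":[0,0,0.081]},{"claw":0.01,"delta_pos":[0.0045,-0.0275,0],"rotation":[0,0,0.123]},{"claw":0.01,"delta_pos":[0.0071,-0.0364,0],"rotation":[0,0,0.165]}]'; python3 arc.py 0.24 4
```

```text
clock: 12.68
eef_pos: [439.0, 70.0, 156.3]
eef_rot: [3.136, 0.005, 0.268]
wrist_force: [0.2, -7.7, 0.6]
finger_gap: 24.4
t 12.68 h 0.113 r 154.9 z 156.3 yaw 0.268 Ftan 7.71 Frad -0.77 j6 1.39
1 h=0.17 [0.0015,-0.0092,-0.0001] rz 0.039
2 h=0.23 [0.0037,-0.0182,-0.0001] rz 0.081
3 h=0.29 [0.0064,-0.0271,-0.0002] rz 0.123
4 h=0.35 [0.0096,-0.0358,-0.0003] rz 0.165
```

```bash
python3 -m pendant '[{"claw":0.01,"delta_pos":[0.0015,-0.0092,0],"rotation":[0,0,0.039]},{"claw":0.01,"delta_pos":[0.0037,-0.0182,0],"rotation":[0,0,0.081]},{"claw":0.01,"delta_pos":[0.0064,-0.0271,0],"rotation":[0,0,0.123]},{"claw":0.01,"delta_pos":[0.0096,-0.0358,0],"rotation":[0,0,0.165]}]'; python3 arc.py 0.24 4
```

```text
clock: 13.18
eef_pos: [438.8, 106.6, 156.2]
eef_rot: [3.134, 0.004, 0.103]
wrist_force: [-1.0, -7.1, 3.0]
finger_gap: 23.8
t 13.18 h 0.350 r 154.9 z 156.2 yaw 0.103 Ftan 7.13 Frad -0.23 j6 1.63
1 h=0.41 [0.0022,-0.0090,-0.0001] rz 0.039
2 h=0.47 [0.0050,-0.0179,-0.0002] rz 0.081
3 h=0.53 [0.0083,-0.0266,-0.0003] rz 0.123
4 h=0.59 [0.0121,-0.0351,-0.0004] rz 0.165
```

```bash
python3 -m pendant '[{"claw":0.01,"delta_pos":[0.0022,-0.009,0],"rotation":[0,0,0.039]},{"claw":0.01,"delta_pos":[0.005,-0.0179,0],"rotation":[0,0,0.081]},{"claw":0.01,"delta_pos":[0.0083,-0.0266,0],"rotation":[0,0,0.123]},{"claw":0.01,"delta_pos":[0.0121,-0.0351,-0.0002],"rotation":[0,0,0.165]}]'; python3 arc.py 0.18 3
```

```text
clock: 13.68
eef_pos: [447.1, 142.4, 156.3]
eef_rot: [3.132, 0.004, -0.063]
wrist_force: [-2.5, -8.5, 2.1]
finger_gap: 23.9
t 13.68 h 0.588 r 155.0 z 156.3 yaw -0.063 Ftan 8.86 Frad 0.52 j6 1.87
1 h=0.65 [0.0029,-0.0088,-0.0001] rz 0.040
2 h=0.71 [0.0063,-0.0175,-0.0002] rz 0.082
3 h=0.77 [0.0102,-0.0259,-0.0003] rz 0.124
```

```bash
python3 -m pendant '[{"claw":0.01,"delta_pos":[0.0029,-0.0088,0],"rotation":[0,0,0.04]},{"claw":0.01,"delta_pos":[0.0063,-0.0175,0],"rotation":[0,0,0.082]}]'; python3 arc.py 0.12 2
```

```text
clock: 13.92
eef_pos: [454.2, 159.0, 156.2]
eef_rot: [3.13, 0.005, -0.145]
wrist_force: [-4.4, -8.9, 5.1]
finger_gap: 24.0
t 13.93 h 0.704 r 155.0 z 156.2 yaw -0.145 Ftan 9.90 Frad 0.05 j6 1.99
1 h=0.76 [0.0032,-0.0087,-0.0002] rz 0.039
2 h=0.82 [0.0069,-0.0173,-0.0003] rz 0.081
```

```bash
python3 -m pendant '[{"claw":0.01,"delta_pos":[0.0032,-0.0087,0],"rotation":[0,0,0.039]},{"claw":0.01,"delta_pos":[0.0069,-0.0173,-0.0002],"rotation":[0,0,0.081]}]'; python3 arc.py 0.06 2
```

```text
clock: 14.18
eef_pos: [463.2, 174.5, 156.2]
eef_rot: [3.127, 0.005, -0.227]
wrist_force: [-6.4, -9.7, 3.9]
finger_gap: 24.1
t 14.18 h 0.820 r 155.1 z 156.2 yaw -0.227 Ftan 11.65 Frad -0.04 j6 2.09
1 h=0.85 [0.0017,-0.0043,-0.0002] rz 0.017
2 h=0.88 [0.0035,-0.0086,-0.0002] rz 0.038
```

Ftan is 11.65 N against a free-turning baseline of 7.7 N. That is about +3.9 N, or roughly 250 N of clamp, which is clearly stiff, so I stop here, release and rise.

```bash
python3 -m pendant '[{"claw":0.03,"delta_pos":[0,0,0],"rotation":[0,0,0]},{"claw":0.06,"delta_pos":[0,0,0],"rotation":[0,0,0]},{"claw":0.06,"delta_pos":[0,0,0],"rotation":[0,0,0]},{"claw":0.06,"delta_pos":[0,0,0],"rotation":[0,0,0]},{"claw":0.06,"delta_pos":[0,0,-0.03],"rotation":[0,0,0]},{"claw":0.06,"delta_pos":[0,0,-0.07],"rotation":[0,0,0]},{"claw":0.06,"delta_pos":[-0.03,0.0,-0.11],"rotation":[0,0,0]},{"claw":0.06,"delta_pos":[-0.08,0,-0.12],"rotation":[0,0,0]},{"claw":0.06,"delta_pos":[-0.08,0,-0.12],"rotation":[0,0,0]}]'; python3 - <<'E'
from h import *
im=manip.camera("wrist");cv2.imwrite("pics/w11.png",im[:,:,::-1])
im=manip.camera("scene");cv2.imwrite("pics/s11.png",cv2.resize(im[100:300,150:400,::-1],None,fx=3,fy=3,interpolation=cv2.INTER_CUBIC))
s=manip.read_state();print(s["eef_pos"],s["wrist_force"],s["finger_gap"])
E
```

```text
clock: 15.3
eef_pos: [384.8, 194.7, 278.1]
eef_rot: [3.129, 0.003, -0.225]
wrist_force: [1.2, 0.9, 0.2]
finger_gap: 60.0
[386.35012233 194.11016359 276.80205524] [-0.72963267  1.46180849  0.16296205] 60.06378684399376
```

View pics/w11.png

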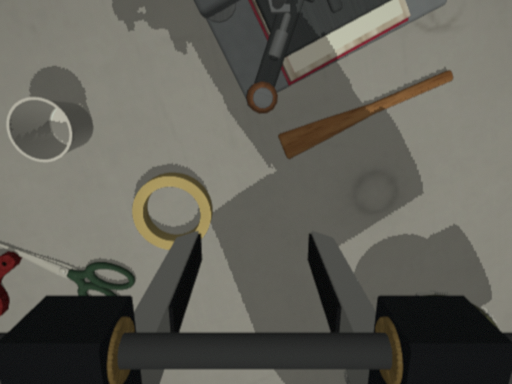

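View pics/s11.png

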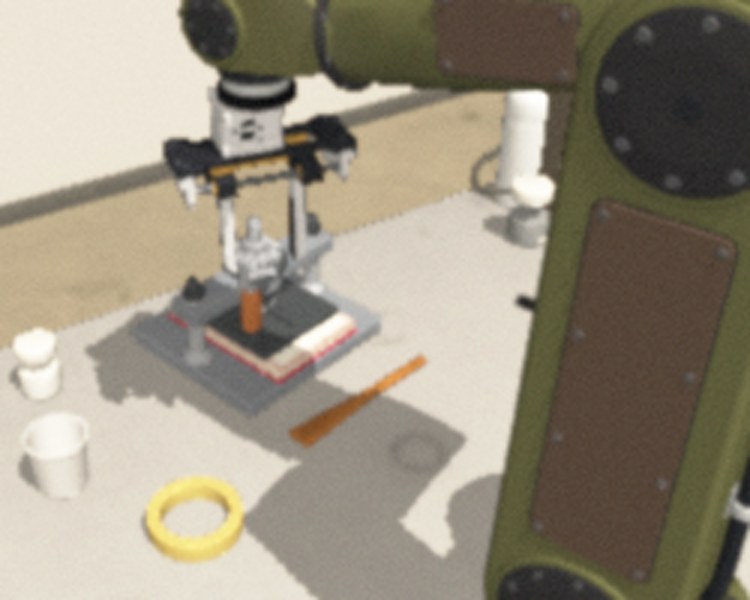

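The gripper is clear of the handle, and the platen lies on the notebook. I'll move over for one look at the pawl.

```bash
python3 -m pendant '[{"claw":0.06,"delta_pos":[0.03,0.02,-0.01],"rotation":[0,0,0]},{"claw":0.06,"delta_pos":[0.07,0.04,-0.02],"rotation":[0,0,0]},{"claw":0.06,"delta_pos":[0.07,0.04,-0.02],"rotation":[0,0,0]},{"claw":0.06,"delta_pos":[0.07,0.04,-0.02],"rotation":[0,0,0]}]'; python3 - <<'E'
from h import *
im=manip.camera("wrist");cv2.imwrite("pics/w12.png",im[:,:,::-1])
s=manip.read_state();print(s["clock"],s["eef_pos"],s["wrist_force"],s["finger_gap"])
E
```

```text
clock: 15.9
eef_pos: [445.9, 139.5, 296.1]
eef_rot: [3.127, 0.006, -0.227]
wrist_force: [-0.4, -0.2, -0.6]
finger_gap: 59.9
15.95 [445.60151233 139.8391247  296.32329098] [-0.11232826  0.17326044  0.73332914] 60.32427014541592
```

View pics/w12.png

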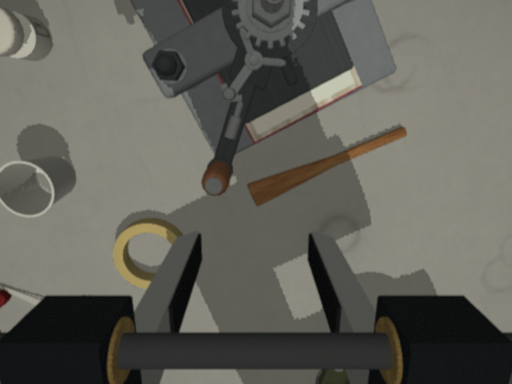

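The pin at (229,95) is on the clockwise side of the line from pivot (255,60) to knob (216,180), so the pawl is fully on tighten. The left nose is in the gear, and the gripper is clear of everything.

```bash
python3 -c "
from cell import manip
print(manip.sign_off())"
```

```text
the job is handed in; nothing more can be done
None
```

The press is clamped on the notebook with the pawl on tighten, and I handed the job in at about 16 s.

- **Pawl:** I pushed the pin over with closed fingers at about 2.5–4.5 N, well under its 20 N limit. It first came to rest on a tooth, then dropped fully to tighten on the first swing.
- **Tightening:** I gripped the knob from above, swung it forward, clicked it back and swung forward again. The sideways force while turning freely was steady at about 7.7 N. It then rose through 8.9 and 9.9 to 11.65 N, where I stopped. That is 3.9 N above free turning, or roughly 250–260 N of clamp, against 230 N as right and 400 N as too much. The readings scatter by about 0.4 N.
- **Last checks:** the wrist picture shows the pin still on the tighten side and the gripper clear of the handle. The wrist force was under 1 N. In the last pictures the notebook, spatula, tape roll and cup looked undisturbed; I did not measure their positions again, or the marker's and the jars'.

Early in the swings the arm pushed the knob sideways by up to about 8 N, because my estimate of the spindle axis was a millimetre or two off. I refitted the axis partway through. After that the sideways force stayed at about 1 N or less on the measured tightening stroke, apart from about 6 N during one short pause.

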